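# Slide the sample block onto the dry-bath heater and latch it

### The job

Fit the flanged aluminium sample block to the dry-bath heater: lay it flat on the front part of the heater's bare metal plate, short of the retaining lip at the back, then slide it face to face along the plate until its flange is under the lip, against the stop, and block and plate lie flush all round. Then swing the latch bar across the front of the block until it is fully shut. Do not shift the other things on the bench.

Things in the scene. Friction and masses are not known exactly. Their poses are not given: they have to be found in the camera images.
- block_mid (a point): The sample block, loose, 0.5 to 0.8 kg, all bare aluminium but for its black fin: this point is its centre, 37 mm above its underside; x along its 130 mm length, y along the fin, z up. Same after a half turn. It starts flat on the bench to the left or right of the heater. From the underside up: flange 0 to 10 mm, body 10 to 34, grip fin 34 to 74.
- block: The same block, origin at the centre of its underside. Base flange 130 (x) x 70 (y) x 10 mm; on it a body 80 x 70 x 24 mm with six dark wells in two rows of three, so the flange sticks out 25 mm at both x ends; on top in the middle an upright black fin, 14 (x) x 56 (y) x 40 mm, to grip it by.
- plate (a point): Centre of the top face of the heater's raised aluminium plate, 130 (x) x 70 (y) mm, 52 mm above the bench, 12 mm proud of the white casing (fixed; x -120 to +130, y -80 to +80 mm). x points from the open front to the back (the way the block slides), y left, z up. The block is home when its centre is over this point. No side guides: line the long sides up.
- lip (a point): Front lower edge of the grey lip across the heater's back, 45 mm in +x from the plate's centre, 13 mm above the plate (lip top 21 mm above it). Behind it the stop wall stands 66 mm from the plate's centre. The 10 mm flange gets under the lip only by sliding, 20 mm deep when home; it meets the stop 1 mm past flush. Axes as the plate's.
- latch (a joint): Angle (rad) of the steel latch bar at the heater's front, on an upright pivot. 0: shut (end stop), along the plate's -y across the block's front, its inner face 67 mm from the plate's centre (2 mm off a block that is home). Grows as it swings out, clockwise from above, to 1.95; at 1.57 it points to -x. Starts at 1.55 to 1.85, stays where left; 1.5 N at the knob moves it.
- latch_pivot (a point): The latch's vertical pivot axis, at x = -73, y = +53 mm from the plate's centre, 7 mm above the plate's top. The bar is 12 mm wide and lies 3 to 11 mm above the plate's top. Axes as the plate's.
- latch_knob (a point): The upright black knob at the free end of the latch bar, 106 mm from the pivot axis: 16 mm across, its top 48 mm above the plate's top; this point is on its axis, 30 mm above the plate's top. It turns with the bar (its -y points away from the pivot).
- spare_block: a bystander: another bare aluminium block, 85 x 75 x 45 mm, no flanges, many small wells and a 20 mm round steel knob on top; origin at the centre of its underside.
- tip_box: a bystander: orange pipette-tip box, 120 x 80 x 59 mm; origin at the centre of its underside.
- tube_rack: a bystander: low blue tube rack, 110 x 190 x 28 mm, with a few white tube caps standing 14 mm above it; origin at the centre of its underside.
- beaker: a bystander: glass beaker, 64 mm across, 85 mm high; origin at the centre of its underside.
- jar: a bystander: squat capped amber jar, 60 mm across, 70 mm high; origin at the centre of its underside.
There are look-alikes about, which are no part of the job. What is shaped like the block but blue is not meant.

How it is judged:
By the outcome, as a careful person would: the job done as asked, in the order asked, and still so for the second after the job is handed in, with the robot touching nothing.
It also fails if it takes over 64 s, if anything falls off the work surface, if the arm or the gripper's body presses on something with over 40 N, if the wrist force passes 120 N, or if a joint passes its speed limit or range.

### The arm

A 6-joint arm with a two-finger parallel gripper is mounted at the origin on the work surface. World frame = base frame: x ahead of the robot, y to its left, z up, the work surface at z = 0. Lengths are in m, angles in rad, forces in N, time in s.
With the tool pointing down it reaches from about 0.4 to 0.825 m from the base axis. Payload 7 kg.
Tool frame: the origin (TCP) lies at the very end of the fingers, on their centre line; the grasp point (between the pads) lies 19 mm behind it; z points along the fingers, y is the line along which they close (so a half turn about z gives the same grasp; the last joint's range is limited). The gripper opens to 85 mm and grips with 20 to 120 N. Pads are 22 mm wide; open, the fingers measure 114 mm over their backs; the gripper's body (76 mm by 85 mm) begins 54 mm behind the grasp point. The pads swing forward as they close: fully open they stand 13 mm farther back than shut.
Start: joints at [-0.956, 0.359, 0.012, 0, -1.224, -0.288], TCP at [0.217, -0.639, 0.231] pointing down, gripper open.
Joint ranges: [-3.07, 3.07], [-1.43, 2.12], [-1.02, 1.25], [-3.03, 1.67], [-3.05, -0], [-3.03, 3.03]. Speed limits (rad/s): [2.39, 2.39, 3.01, 3.14, 3.14, 3.14].

### API

Orientations are given as a unit quaternion [x, y, z, w].
In Python, from bench import manip, solve_ik, eyes, workorder gives the robot as it stands. Calls block until the motion is done:
- manip.goto(position, orientation): joint-space move of the TCP to a pose.
- manip.line_to(position, max_speed=0.15, attitude=None, threshold=None): straight line of the TCP; attitude=None keeps the orientation; max_speed is the mean speed in m/s. With threshold (N) it stops when the force on the tool has changed by that much, and returns True; else False.
- manip.move_joints(angles): joint-space move.
- manip.set_gripper(opening): finger opening in m; the grip force is fixed at half the most; returns when the fingers have stopped.
- manip.dwell(seconds).
- solve_ik(position, orientation): joint angles nearest the present ones, or None.
- manip.get_state(): the state.
- eyes.grab_frame(name): name is "scene" or "top"; returns a dict with "image" (400x640x3 uint8, red, green, blue), "depth" (400x640 float32, m along the optical axis (not along the pixel's ray), 0 where there is no reading), "fx", "fy", "cx", "cy" (pixels), "origin" and "orientation" of the camera in the world. Camera axes: x right, y down, z forward; pixel columns grow to the right and rows downward; lengths in m; the calibration is good to about 2 mm. A picture is of the moment at which its call begins.
A pose or a line that the arm cannot do raises manip.PlanningError and nothing moves.
- workorder.hand_in(): hands the job in; it is judged then, once.
Trained networks look in the newest picture that a camera, given by its name, has taken for a name from the list of things; names that differ only in an ending like _2 or _b are one class to them, and where a whole thing is asked for, a point or a joint stands for the part that bears it (a point fixed in the world has none). Each returns a list of dicts, best first, with "p" (0 to 1); they miss things now and then, are a little off and sometimes report something else, mostly with a low value. They report only what shows in the picture. A call takes as long as a camera call. They do not tell look-alikes from the thing itself.
- eyes.find_in(camera, thing): "position" ([x, y, z] in m, in the coordinates of the camera as it stood for that picture, good to about 4 mm: the middle of the surface that is visible of it).
- eyes.trace(camera, thing): "region" (400x640 bool, what is visible of it).
The state is a dict: "clock": time; "q": joint angles; "qvel": joint speeds; "joint_efforts": joint torques, N m; "eef_pos": TCP position; "ee_rot": TCP orientation; "ft_force": force on the tool from outside, world axes, zero at the start; "ft_torque": the same for the moment, N m; "opening": finger opening in m; "gripper_force": force on a finger pad.
Only numpy, scipy, OpenCV 4.12 (cv2) and the standard library are available. Lean on these libraries where they do the work, as an engineer would, in place of code of your own. Each camera call takes 0.05 s, during which the arm holds its last target. There are 200 camera calls.

## Working session

There is one attempt and no reset: what is moved stays moved. The work goes in short steps, each a Python script; the robot and the scene stay as the last script left them, time stands still between calls to the robot, and variables do not carry over. Pictures are saved under pics/ and viewed, at most 10 in all, crops included, and the job is handed in when it is done.

```bash
ls; mkdir -p pics
cat > h.py <<'E'
import numpy as np, cv2
from scipy.spatial.transform import Rotation as R
from bench import manip, solve_ik, eyes, workorder
def cloud(f):
    d=f["depth"]; v,u=np.indices(d.shape)
    p=np.stack([(u-f["cx"])/f["fx"]*d,(v-f["cy"])/f["fy"]*d,d],-1)
    w=p@R.from_quat(f["orientation"]).as_matrix().T+np.array(f["origin"])
    w[d==0]=np.nan
    return w
def toW(f,p): return R.from_quat(f["orientation"]).as_matrix()@np.array(p)+np.array(f["origin"])
def pix(f,w):
    p=R.from_quat(f["orientation"]).as_matrix().T@(np.array(w)-f["origin"]); return (p[0]/p[2]*f["fx"]+f["cx"],p[1]/p[2]*f["fy"]+f["cy"])
def save(n,im,s=1):
    cv2.imwrite("pics/"+n,cv2.resize(np.ascontiguousarray(im[:,:,::-1]),None,fx=s,fy=s,interpolation=cv2.INTER_CUBIC))
def down(yaw): # tool z down, tool x at yaw in world
    return (R.from_euler('z',yaw)*R.from_euler('x',np.pi)).as_quat()
E
python3 - <<'E'
from h import *
np.set_printoptions(precision=3,suppress=True)
for c in ("scene","top"):
    f=eyes.grab_frame(c); save(c+"1.png",f["image"]); np.savez(c+"1.npz",**f)
    print(c,f["origin"],f["orientation"],f["fx"])
    for t in ("block","plate","lip","latch","latch_knob","spare_block","tip_box","tube_rack","beaker","jar","block_mid"):
        try:
            for r in eyes.find_in(c,t)[:4]:
                w=toW(f,r["position"]); print(t,round(r["p"],2),w,np.round(pix(f,w)))
        except Exception as e: print(t,e)
print(manip.get_state())
E
```

```text
pics
scene [ 0.983 -0.698  0.657] [ 0.84   0.24  -0.122 -0.471] 390.3175239363299
block 0.81 [0.338 0.4   0.02 ] [321. 161.]
block 0.77 [0.523 0.299 0.027] [354. 185.]
block 0.75 [0.487 0.506 0.032] [371. 157.]
plate 0.66 [ 0.674 -0.075  0.036] [339. 266.]
lip 0.59 [ 0.673 -0.075  0.045] [339. 263.]
latch 0.66 [0.524 0.026 0.06 ] [308. 217.]
latch 0.29 [0.523 0.299 0.029] [354. 184.]
latch_knob 0.55 [0.52  0.028 0.059] [308. 217.]
spare_block 0.63 [ 0.534 -0.357  0.043] [207. 319.]
tube_rack 0.67 [ 0.691 -0.335  0.028] [279. 353.]
beaker 0.98 [0.358 0.174 0.061] [289. 178.]
jar 0.69 [ 0.371 -0.196  0.05 ] [206. 245.]
block_mid 0.97 [0.341 0.403 0.025] [322. 159.]
block_mid 0.77 [0.485 0.504 0.036] [370. 156.]
block_mid 0.74 [0.523 0.302 0.031] [354. 183.]
top [0.297 0.101 1.69 ] [ 0.715 -0.695  0.058 -0.044] 514.8557734978217
block 0.95 [0.506 0.318 0.034] [241. 214.]
block 0.82 [0.475 0.521 0.034] [177. 222.]
block 0.77 [0.329 0.42  0.036] [206. 269.]
block 0.46 [0.539 0.023 0.063] [332. 206.]
plate 0.61 [ 0.646 -0.042  0.04 ] [352. 175.]
lip 0.68 [ 0.652 -0.044  0.042] [353. 173.]

[... 275 characters left out ...]
33. 167.]
beaker 0.81 [0.35  0.196 0.01 ] [277. 264.]
jar 0.62 [ 0.36  -0.174  0.067] [394. 263.]
block_mid 0.78 [0.506 0.321 0.034] [240. 214.]
block_mid 0.75 [0.474 0.524 0.032] [176. 223.]
block_mid 0.61 [0.324 0.42  0.03 ] [206. 270.]
{'clock': 1.2, 'q': array([-0.956,  0.359,  0.012, -0.   , -1.224, -0.288]), 'qvel': array([-0.001, -0.001,  0.001,  0.001, -0.001, -0.   ]), 'joint_efforts': array([  0.001, -58.3  ,  29.367,   6.942,  -0.001,   0.   ]), 'eef_pos': array([ 0.217, -0.639,  0.231]), 'ee_rot': array([-0.163,  0.987,  0.   , -0.   ]), 'ft_force': array([-0.447,  0.661,  0.07 ]), 'ft_torque': array([-0.014,  0.001, -0.039]), 'gripper_force': 0.0, 'opening': 0.08522155670042061}
```

Run:
```python
from h import *
f=np.load("top1.npz"); save("top_crop.png",f["image"][120:320,130:480],2.25)
f=np.load("scene1.npz"); save("scene_crop.png",f["image"][110:380,170:450],2.2)
```

```text
(no output)
```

View pics/top_crop.png

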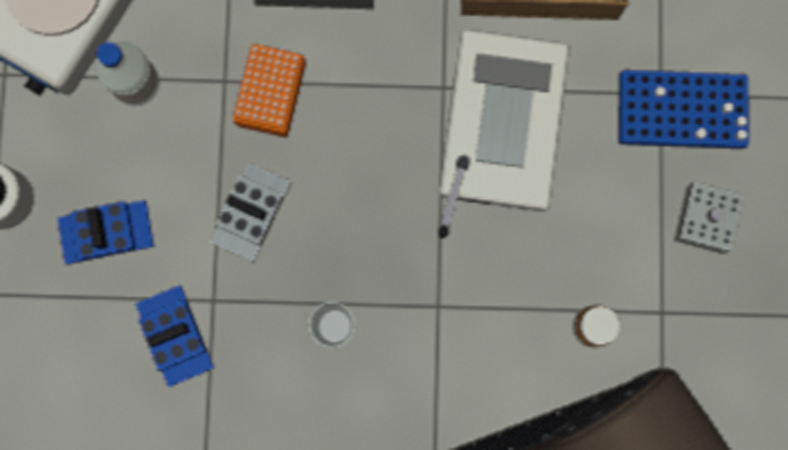

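View pics/scene_crop.png

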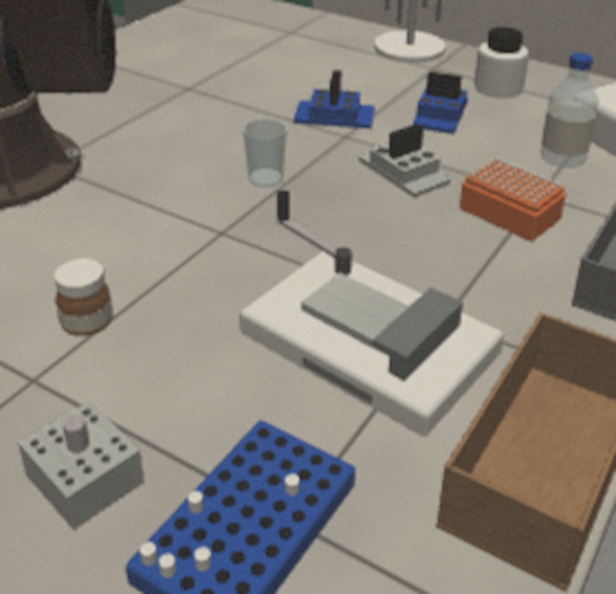

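Top view shows, in full-frame pixels, the bare aluminium flanged block with its black fin at (241,214). Things that could be mistaken for it are the blue look-alikes at (177,222) and (206,269) and the knobbed spare block at (446,216). I choose (241,214). The heater is centred near (354,172), with its pivot at (335,192) and the latch knob at (327,222).

Run:
```python
from h import *
np.set_printoptions(precision=4,suppress=True)
def rect(p):
    r=cv2.minAreaRect((p[:,:2]*1000).astype(np.float32)); return len(p),np.round(r[0],1),np.round(r[1],1),round(r[2],2)
for c in ("top","scene"):
    f=dict(np.load(c+"1.npz")); w=cloud(f); im=f["image"].astype(int)
    sel=lambda x0,x1,y0,y1,z0,z1:w[(w[...,0]>x0)&(w[...,0]<x1)&(w[...,1]>y0)&(w[...,1]<y1)&(w[...,2]>z0)&(w[...,2]<z1)]
    print(c,"bench",np.nanpercentile(sel(.3,.5,-.1,.1,-.03,.03)[:,2],[5,50,95]))
    h=sel(.5,.82,-.2,.08,.032,.046); print("casing",rect(h),np.median(h[:,2]))
    h=sel(.5,.82,-.2,.08,.047,.058); print("plate",rect(h),np.median(h[:,2]),h[:,:2].mean(0))
    h=sel(.5,.82,-.2,.08,.068,.079); print("liptop",rect(h),np.median(h[:,2]),h[:,:2].mean(0))
    h=sel(.4,.55,-.02,.08,.075,.12); print("knob",len(h),h.mean(0))
    h=sel(.5,.62,-.02,.08,.055,.12); print("pivot",len(h),h.mean(0))
    b=sel(.42,.6,.24,.40,.004,.016); print("flange",rect(b))
    b=sel(.42,.6,.24,.40,.027,.040); print("body",rect(b))
    b=sel(.42,.6,.24,.40,.058,.09); print("fin",rect(b), b.mean(0) )
    b=sel(.42,.6,.24,.40,.006,.09); print("all",rect(b))
f=dict(np.load("top1.npz")); save("close1.png",f["image"][140:260,200:380],4)
```

```text
top bench [-0.0071 -0.0004  0.0062]
casing (2195, array([679.8, -64.9]), array([194.6, 307.1]), 82.75) 0.03943332438824032
plate (721, array([670.9, -49.8]), array([179.6, 371.4]), 70.86) 0.05170970784595608 [ 0.6478 -0.0439]
liptop (408, array([712.1, -12.9]), array([174.4, 390.4]), 54.25) 0.07322206011287169 [ 0.7125 -0.0502]
knob 24 [0.4818 0.043  0.0966]
pivot 137 [0.557  0.0208 0.0633]
flange (536, array([510.1, 321.3]), array([179.2, 157.5]), 0.24)
body (407, array([512. , 321.5]), array([72.2, 80.1]), 67.38)
fin (85, array([511.8, 320.9]), array([54.7, 14.6]), 66.88) [0.5112 0.3207 0.073 ]
all (927, array([509.8, 320.3]), array([157.9, 177.4]), 89.07)
scene bench [-0.0029 -0.0009  0.0011]
casing (3043, array([656.5, -48.7]), array([161.5, 250.8]), 83.53) 0.03905549698480826
plate (934, array([618., -41.]), array([111.2, 244.4]), 81.57) 0.05128507679460359 [ 0.6445 -0.048 ]
liptop (615, array([659.5, -48.4]), array([113.2, 157.5]), 83.37) 0.07219644426513061 [ 0.7167 -0.0584]
knob 56 [0.4852 0.0369 0.09  ]
pivot 161 [0.554  0.0196 0.0618]
flange (209, array([512.3, 317.5]), array([ 72.5, 133.8]), 69.56)
body (227, array([512.9, 317.6]), array([70.2, 84.3]), 70.06)
fin (94, array([514.9, 317.9]), array([59.1, 18.1]), 66.67) [0.5147 0.315  0.0682]
all (669, array([512.4, 318.2]), array([ 72.8, 132.7]), 68.32)
```

View pics/close1.png

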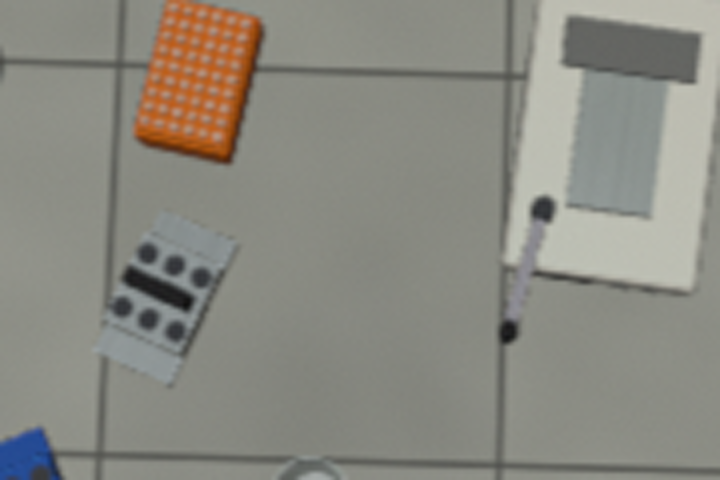

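Crop confirms the choice: bare aluminium, end flanges, six wells and a black fin at crop (158,288). The heater plate is at crop (617,140), and the latch bar swings free towards the front-left. Next I refine the heater fit and pick the block.

```bash
cat >> h.py <<'E'
def heater(f):
    """fit casing-top rectangle and plate centre: returns yaw, casing centre->plate centre"""
    w=cloud(f); z=w[...,2]
    roi=(w[...,0]>.5)&(w[...,0]<.82)&(w[...,1]>-.2)&(w[...,1]<.08)
    m=(roi&(z>.030)&(z<.090)).astype(np.uint8)
    m=cv2.morphologyEx(m,cv2.MORPH_OPEN,np.ones((7,7)))
    n,l,s,_=cv2.connectedComponentsWithStats(m); k=1+np.argmax(s[1:,4])
    q=w[(l==k)&(z<.046)]
    r=cv2.minAreaRect((q[:,:2]*1000).astype(np.float32)); yaw=np.deg2rad(r[2]-90 if r[1][0]<r[1][1] else r[2])
    lp=w[(l==k)&(z>.068)&(z<.078)]; rl=cv2.minAreaRect((lp[:,:2]*1000).astype(np.float32))
    return yaw, np.array(r[0])-5*np.array([np.cos(yaw),np.sin(yaw)]), r, rl
E
python3 - <<'E'
from h import *
np.set_printoptions(precision=4,suppress=True)
for c in ("top","scene"): print(c,heater(dict(np.load(c+"1.npz"))))
yb=-0.394
c=[]
for s in (1,-1):
    q=solve_ik([.512,.3195,.2],down(yb+s*np.pi/2)); print(s,q)
    if q is not None: c.append((abs(q[5]),s))
s=min(c)[1]; o=down(yb+s*np.pi/2); print("s",s)
manip.goto([.512,.3195,.16],o)
manip.set_gripper(.06)
manip.line_to([.512,.3195,.041],.12)
manip.set_gripper(0)
g=manip.get_state(); print(g["opening"],g["gripper_force"],g["eef_pos"],g["clock"])
manip.line_to([.512,.3195,.20],.12)
g=manip.get_state(); print(g["opening"],g["ft_force"],g["clock"],g["eef_pos"])
E
```

```text
top (np.float64(-0.11640930125039908), array([651.2221, -44.8178]), ((656.188232421875, -45.398521423339844), (160.33856201171875, 252.89151000976562), 83.33023834228516), ((633.7657470703125, -38.77240753173828), (110.88874053955078, 213.66937255859375), 80.58492279052734))
scene (np.float64(-0.11494189948976542), array([651.6667, -47.9238]), ((656.6336669921875, -48.49723815917969), (161.365478515625, 251.06552124023438), 83.41431427001953), ((659.4588623046875, -48.413002014160156), (113.2405776977539, 157.52334594726562), 83.36527252197266))
1 [ 0.8813  0.2641 -0.197   0.     -1.1098  1.8663]
-1 [ 0.8813  0.2641 -0.197   0.     -1.1098 -1.2753]
s -1
0.01296825162786605 59.89623785018921 [0.5121 0.3197 0.0416] 6.7
0.012928518366661762 [ 0.4894 -0.3732 -5.3564] 8.175 [0.5116 0.3191 0.199 ]
```

Run:
```python
from h import *
np.set_printoptions(precision=4,suppress=True)
yh=-0.1155; P=np.array([.6515,-.0464]); ex=np.array([np.cos(yh),np.sin(yh)])
o=down(yh-np.pi/2); p=P-.029*ex
manip.goto([*p,.20],o)
print(manip.line_to([*p,.108],.12))
f=eyes.grab_frame("scene"); save("hover.png",f["image"][170:330,230:450],3.4)
print(manip.line_to([*p,.086],.02,threshold=4), manip.get_state()["eef_pos"],manip.get_state()["ft_force"])
manip.set_gripper(.04)
manip.line_to([*p,.20],.2)
manip.goto([.45,-.25,.30],o)
for c in ("scene","top"):
    f=eyes.grab_frame(c); np.savez(c+"2.npz",**f); 
print(manip.get_state()["clock"])
a=np.load("scene2.npz")["image"][170:330,230:450]; b=np.load("top2.npz")["image"][135:235,300:400]
a=cv2.resize(a,None,fx=2.2,fy=2.2,interpolation=3); b=cv2.resize(b,None,fx=3.0,fy=3.52,interpolation=3)
save("laid.png",np.hstack([a,b]))
```

```text
False
True [ 0.6227 -0.0431  0.0936] [-0.5743  0.7204  3.9192]
13.5667
```

View pics/laid.png

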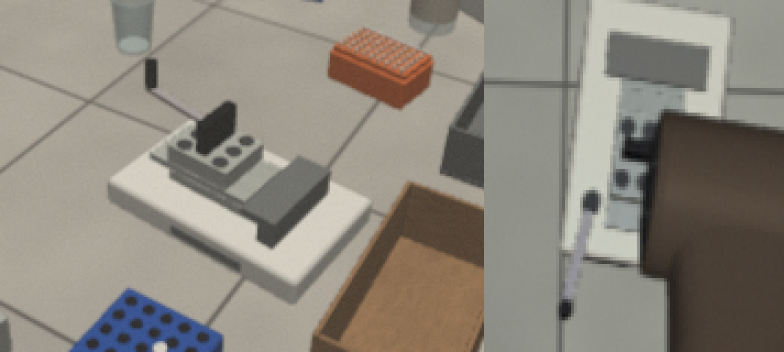

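The block lies flat on the plate (left panel, body around (215,150)) with the flange short of the lip. The arm hides part of the top view, so I move it clear and measure the lateral offset.

```bash
cat >> h.py <<'E'
def bodyrect(f):
    """body-top and fin-top rect of block on plate, in heater frame (mm) per same camera"""
    yaw,P,r,_=heater(f); w=cloud(f); z=w[...,2]; im=f["image"].astype(int)
    M=np.array([[np.cos(yaw),np.sin(yaw)],[-np.sin(yaw),np.cos(yaw)]])
    l=np.full(w.shape[:2]+(2,),np.nan); l=(w[...,:2]*1000-P)@M.T
    out=[yaw,P,r[1]]
    for n,z0,z1,xm,ym in (("flange",.056,.067,43,42),("body",.078,.092,60,45),("fin",.118,.135,60,45)):
        m=(z>z0)&(z<z1)&(abs(l[...,1])<ym)&(l[...,0]<xm)&(l[...,0]>-110)
        q=l[m].astype(np.float32); q=q
        if len(q)<10: out.append((n,len(q)));continue
        c=cv2.minAreaRect(q); out.append((n,len(q),np.round(c[0],1),np.round(c[1],1),round(c[2],1),"ylim",np.percentile(q[:,1],[2,98]).round(1)))
    return out
E
python3 - <<'E'
from h import *
np.set_printoptions(precision=4,suppress=True)
manip.goto([.25,-.5,.30],manip.get_state()["ee_rot"])
for c in ("scene","top"):
    f=eyes.grab_frame(c); np.savez(c+"3.npz",**f)
    for x in bodyrect(f): print(c,x)
print(manip.get_state()["clock"])
b=np.load("top3.npz")["image"][140:230,310:390]
save("top3.png",b,6.5)
E
```

```text
scene -0.10428765723279441
scene [652.0371 -47.1903]
scene (163.5010986328125, 250.7166290283203)
scene ('flange', 430, array([-29.6,   0.2]), array([ 71.6, 132.3]), 89.8, 'ylim', array([-34.9,  34. ]))
scene ('body', 508, array([-28.6,  -0.9]), array([74. , 81.8]), 89.6, 'ylim', array([-34.7,  32.6]))
scene ('fin', 117, array([-28.4,   1.3]), array([57. , 14.1]), 89.6, 'ylim', array([-26.5,  26.9]))
top -0.11555868759822777
top [650.5578 -45.3887]
top (160.65426635742188, 251.4318084716797)
top ('flange', 261, array([-24.8,   1.8]), array([136.5,  69.8]), 0.8, 'ylim', array([-32.1,  35.7]))
top ('body', 412, array([-5.3, -4.8]), array([126.1,  86.9]), 3.0, 'ylim', array([-33.1,  35.2]))
top ('fin', 88, array([-28. ,   1.4]), array([14.9, 53.8]), 0.9, 'ylim', array([-25. ,  27.9]))
14.8833
```

View pics/top3.png

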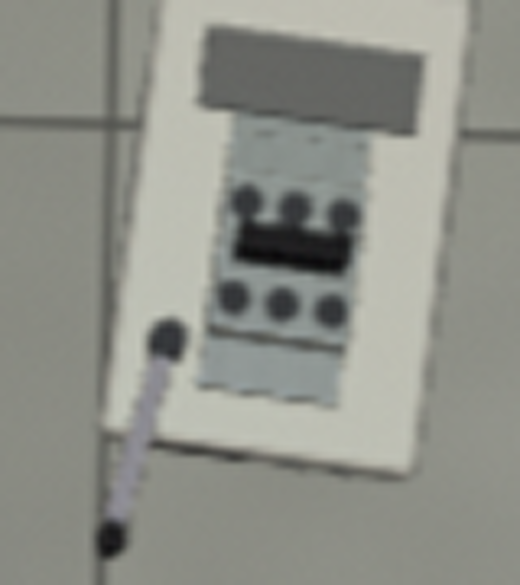

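The block sits aligned within about 1 mm: its centre is 28 mm short of home and about 1 mm to the left. The plate's front edge is covered, and the lip is clear of the flange at (290,125). I regrip, slide to the stop and correct the 1 mm.

Run:
```python
from h import *
np.set_printoptions(precision=4,suppress=True)
yh=-0.1155; ex=np.array([np.cos(yh),np.sin(yh)]); ey=np.array([-ex[1],ex[0]])
o=down(yh-np.pi/2); p=np.array([.6227,-.0431])
manip.goto([*p,.17],o)
manip.line_to([*p,.0935],.12)
manip.set_gripper(0); manip.dwell(.2)
def rep(t):
    s=manip.get_state(); x=R.from_quat(s["ee_rot"]).as_matrix()
    print(t,s["eef_pos"],"F",s["ft_force"],"M",s["ft_torque"],"yaw",np.arctan2(x[1,0],x[0,0])+np.pi/2,"open",s["opening"],s["clock"])
rep("grip")
t=p+.027*ex-.0009*ey
print(manip.line_to([*t,.0931],.04,threshold=20)); rep("near")
t=p+.033*ex-.0009*ey
print(manip.line_to([*t,.0931],.01,threshold=15)); rep("stop")
f=eyes.grab_frame("scene"); np.savez("scene4.npz",**f)
for x in bodyrect(f): print(x)
```

```text
grip [ 0.6232 -0.043   0.0946] F [-1.9139  0.8082  6.0883] M [ 0.2923  0.6222 -0.0728] yaw -0.11515183949799512 open 0.013256436802971153 18.3917
False
near [ 0.6487 -0.0474  0.0946] F [-7.0419  0.3039 10.634 ] M [0.2297 2.3447 0.0356] yaw -0.11533624322709768 open 0.013051133406187725 19.2167
True
stop [ 0.6518 -0.0478  0.0946] F [-1.2451  1.0471  4.2522] M [0.2129 0.204  0.0019] yaw -0.1153799892314531 open 0.012794549832503239 19.7583
-0.10481243312559453
[651.7574 -49.3046]
(158.6457061767578, 250.68435668945312)
('flange', 194, array([-12.7,  -0.7]), array([ 70. , 106.8]), 87.7, 'ylim', array([-35. ,  30.3]))
('body', 517, array([ 0.6, -0.3]), array([81.4, 71.3]), 0.3, 'ylim', array([-34.2,  33.3]))
('fin', 145, array([ 1.6, -5.4]), array([42.7, 33.1]), 58.1, 'ylim', array([-26.2,   9.1]))
```

Run:
```python
from h import *
np.set_printoptions(precision=4,suppress=True)
s=manip.get_state(); p=s["eef_pos"]
manip.set_gripper(.034)
manip.line_to([p[0],p[1],.18],.12)
manip.goto([.30,-.45,.25],s["ee_rot"]); manip.set_gripper(0)
for c in ("scene","top"):
    f=eyes.grab_frame(c); np.savez(c+"5.npz",**f)
    for x in bodyrect(f): print(c,x)
    w=cloud(f)
    for n,t in (("knob","latch_knob"),):
        m=(w[...,0]>.44)&(w[...,0]<.53)&(w[...,1]>-.02)&(w[...,1]<.09)&(w[...,2]>.072)&(w[...,2]<.115)
        print(n,m.sum(),w[m].mean(0), w[m][:,2].max())
print(manip.get_state()["clock"])
a=np.load("scene5.npz")["image"][200:310,250:400]; b=np.load("top5.npz")["image"][140:230,315:390]
a=cv2.resize(a,None,fx=3,fy=4,interpolation=3)[:440]; b=cv2.resize(b,None,fx=4.6,fy=440/90,interpolation=3)
save("home.png",np.hstack([a,b]))
```

```text
scene -0.11489662575123406
scene [651.2006 -47.812 ]
scene (162.1787567138672, 251.6973419189453)
scene ('flange', 190, array([-11.9,  -0.7]), array([ 73.2, 105.3]), 89.6, 'ylim', array([-36.3,  27.7]))
scene ('body', 537, array([ 1.1, -0.7]), array([73., 82.]), 89.9, 'ylim', array([-35.6,  32. ]))
scene ('fin', 122, array([ 1.4, -0.4]), array([14.9, 55.9]), 0.4, 'ylim', array([-27.9,  25.9]))
knob 62 [0.485  0.0368 0.0884] 0.10126572870990991
top -0.11285491330152482
top [651.051  -45.2507]
top (159.8905792236328, 251.87164306640625)
top ('flange', 154, array([-27.7,  -0. ]), array([73.1, 70.5]), 0.2, 'ylim', array([-33.5,  34.1]))
top ('body', 410, array([10.4, -3.9]), array([ 76.6, 100.2]), 88.3, 'ylim', array([-34.7,  33.5]))
top ('fin', 87, array([ 0.9, -1.1]), array([14.4, 54.7]), 0.7, 'ylim', array([-27.9,  25.5]))
knob 27 [0.4829 0.0422 0.0954] 0.1116165610887565
23.4833
```

View pics/home.png

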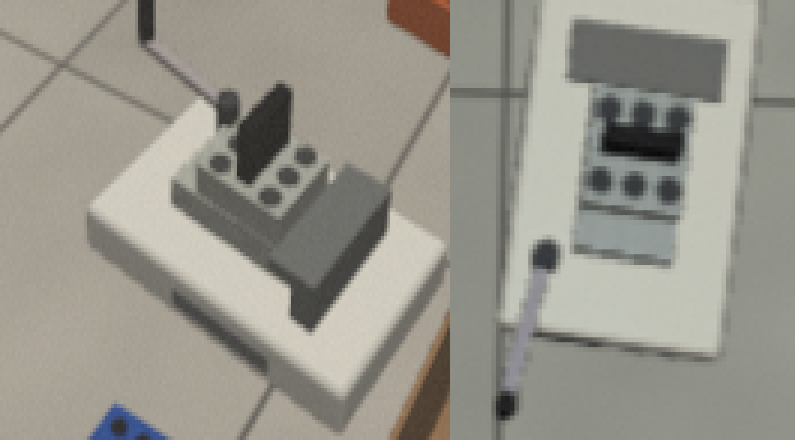

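The block is home: its body-top edges line up with the plate, the flange is under the lip, and offsets are about +1 mm in x and -0.7 mm in y. The latch is open at about 1.70 rad, with the knob at (0.484, 0.040). I now push it shut with the closed fingers.

Run:
```python
from h import *
np.set_printoptions(precision=4,suppress=True)
yh=-0.115; M=R.from_euler('z',yh).as_matrix()[:2,:2]; P=np.array([.6513,-.0464]); V=P+M@[-.073,.053]
def pose(a,d,z):
    ph=-np.pi/2-a; u=np.array([np.cos(ph),np.sin(ph)]); t=np.array([-u[1],u[0]])
    p=V+M@(.106*u-d*t); return [*p,z],down(ph+yh)
p,o=pose(1.70,.040,.19); print(solve_ik(p,o)); manip.goto(p,o)
p,o=pose(1.70,.040,.072); manip.line_to(p,.15)
for a in np.linspace(1.7,.15,9):
    p,o=pose(a,.0235,.072); r=manip.line_to(p,.08,attitude=o,threshold=14)
    s=manip.get_state(); print(round(a,2),r,s["ft_force"],s["clock"])
    if r: break
else:
    p,o=pose(0,.016,.072); r=manip.line_to(p,.03,attitude=o,threshold=10)
    s=manip.get_state(); print("end",r,s["ft_force"],s["eef_pos"],p,s["clock"])
    f=eyes.grab_frame("scene"); save("shut.png",f["image"][200:310,240:400],4.5)
```

```text
[ 0.5548  0.099  -0.4305 -0.     -1.0413 -2.3698]
1.7 False [ 0.3373 -0.8662 -0.2476] 27.2083
1.51 False [0.7    0.261  0.8844] 27.625
1.31 False [-0.1636 -0.6779  1.3973] 28.0417
1.12 False [-0.5066  0.4449  0.0407] 28.4583
0.92 False [ 0.2545 -0.2416  0.2703] 28.875
0.73 False [-0.3075 -0.1568  1.0017] 29.2917
0.54 False [-0.2325 -0.7826  0.1403] 29.7083
0.34 False [-0.7935 -0.3966 -0.1005] 30.125
0.15 False [-1.1355 -0.4983 -0.0523] 30.5417
end True [-2.1118 -0.0774  1.3628] [ 0.5507 -0.0877  0.0711] [np.float64(0.5568062897111706), np.float64(-0.08883746830161734), 0.072] 31.1833
```

View pics/shut.png

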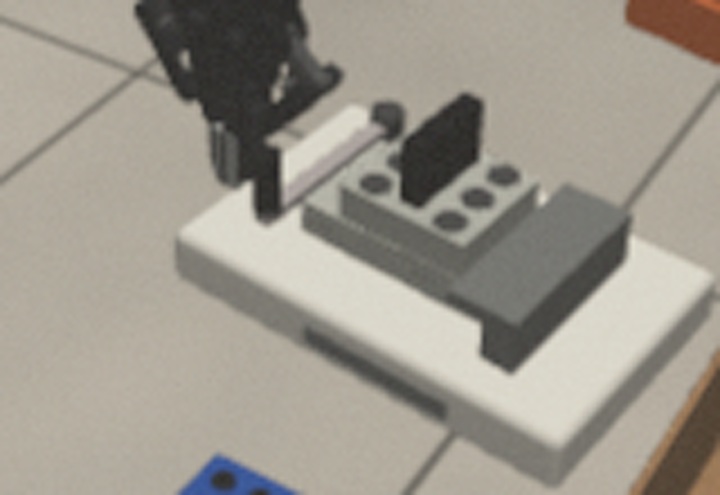

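The bar lies across the block's front with the knob at crop (265,180), and it appears shut. I push once more to confirm, then back away and measure.

Run:
```python
from h import *
np.set_printoptions(precision=4,suppress=True)
s=manip.get_state(); o=s["ee_rot"]; p=s["eef_pos"]; ex=np.array([np.cos(-.115),np.sin(-.115),0])
r=manip.line_to(p+.012*ex,.02,threshold=15); s=manip.get_state(); print(r,s["eef_pos"]-p,s["ft_force"])
q=s["eef_pos"]; manip.line_to(q-.03*ex,.08); manip.line_to(q-.03*ex+[0,0,.13],.15)
manip.goto([.30,-.45,.25],o)
for c in ("scene","top"):
    f=eyes.grab_frame(c); np.savez(c+"6.npz",**f)
    for x in bodyrect(f): print(c,x)
    yaw,P=bodyrect(f)[:2]; w=cloud(f); M=np.array([[np.cos(yaw),np.sin(yaw)],[-np.sin(yaw),np.cos(yaw)]])
    l=(w[...,:2]*1000-P)@M.T; z=w[...,2]
    m=(z>.055)&(z<.066)&(l[...,0]<-64)&(l[...,0]>-90)&(l[...,1]<38)&(l[...,1]>-42); q=l[m]
    print("bar",len(q),np.polyfit(q[:,1],q[:,0],1) if len(q)>5 else "")
    m=(z>.075)&(z<.115)&(l[...,0]<-45)&(l[...,0]>-100)&(abs(l[...,1]+53)<25); print("knob",m.sum(),l[m].mean(0))
    for t in ("spare_block","tip_box","tube_rack","beaker","jar"):
        for r in eyes.find_in(c,t)[:1]: print(t,toW(f,r["position"]))
print(manip.get_state()["clock"])
a=np.load("scene6.npz")["image"][200:310,250:400]; b=np.load("top6.npz")["image"][140:230,315:390]
a=cv2.resize(a,None,fx=3,fy=4,interpolation=3)[:440]; b=cv2.resize(b,None,fx=4.6,fy=440/90,interpolation=3)
save("final.png",np.hstack([a,b]))
```

```text
True [-0.0003 -0.0004 -0.0009] [-1.5712 -0.7921  0.2288]
scene -0.10885737534726138
scene [652.3271 -47.6933]
scene (162.60594177246094, 250.13125610351562)
scene ('flange', 314, array([-19.9,  -0.6]), array([ 82.9, 119.6]), 89.0, 'ylim', array([-36.7,  37.4]))
scene ('body', 536, array([ 0.4, -0.7]), array([71.7, 80.9]), 88.6, 'ylim', array([-35.6,  31.3]))
scene ('fin', 127, array([ 0.9, -0.8]), array([15.7, 54.7]), 0.5, 'ylim', array([-27.6,  25.7]))
bar 126 [ -0.01   -71.3899]
knob 76 [-71.6955 -55.2201]
spare_block [ 0.53   -0.3562  0.0474]
tip_box [0.6969 0.2683 0.0418]
tube_rack [ 0.6877 -0.336   0.0277]
beaker [0.3626 0.1749 0.0592]
top -0.12039245813477609
top [651.2645 -45.3026]
top (160.56222534179688, 250.51390075683594)
top ('flange', 243, array([-20.3,  -3. ]), array([ 83.4, 120.4]), 87.2, 'ylim', array([-38.2,  37. ]))
top ('body', 406, array([ 9.8, -0.5]), array([99.6, 70.2]), 0.9, 'ylim', array([-34.1,  33.4]))
top ('fin', 84, array([ 1.3, -0.3]), array([15.1, 56. ]), 0.6, 'ylim', array([-27.7,  25.8]))
bar 76 [ -0.0046 -72.6865]
knob 26 [-73.4512 -52.2239]
spare_block [ 0.5154 -0.3396  0.0455]
tip_box [0.682  0.3002 0.0514]
tube_rack [ 0.682  -0.3097  0.0305]
beaker [0.3512 0.1987 0.0107]
jar [ 0.3638 -0.1741  0.0674]
35.2833
```

View pics/final.png

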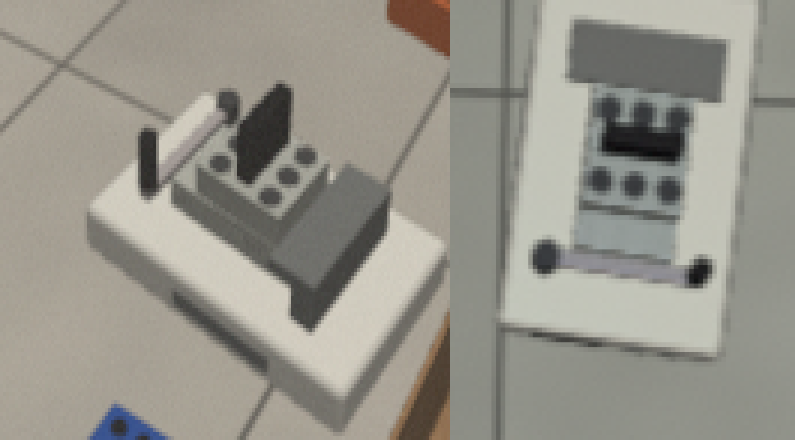

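The picture shows the block home under the lip and the bar straight across its front (knob at (698,270) in the right panel). The bystanders have not moved.

```bash
python3 -c "
from bench import workorder; print(workorder.hand_in())"
```

```text
the job is handed in; nothing more can be done
None
```

The job is handed in at about 35 s: the block is against the stop under the lip, flush to within about 1 mm as measured by camera, the latch is pushed to its end stop, and the bystanders show no movement; the hand-in returned no verdict.

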